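# Lay the straightedge against the cover's upper edge

### The arm

A 6-joint arm with a two-finger parallel gripper is mounted at the origin on the work surface. World frame = base frame: x ahead of the robot, y to its left, z up, the work surface at z = 0. Lengths are in m, angles in rad, forces in N, time in s.
With the tool pointing down it reaches from about 0.275 to 0.85 m from the base axis. Payload 5.2 kg.
Tool frame: the origin (TCP) lies at the very end of the fingers, on their centre line; the grasp point (between the pads) lies 19 mm behind it; z points along the fingers, y is the line along which they close (so a half turn about z gives the same grasp; the last joint's range is limited). The gripper opens to 85 mm and grips with 20 to 120 N. Pads are 22 mm wide; open, the fingers measure 114 mm over their backs; the gripper's body (76 mm by 85 mm) begins 54 mm behind the grasp point. The pads swing forward as they close: fully open they stand 13 mm farther back than shut.
Start: joints at [1.015, 0.259, 1.535, -0, 1.348, -0.203], TCP at [0.19, 0.516, 0.231] pointing down, gripper open.
Joint ranges: [-3.14, 3.14], [-0.91, 2.08], [0.19, 2.58], [-1.22, 4.36], [0.22, 2.71], [-3.12, 3.12]. Speed limits (rad/s): [2.57, 2.57, 3.14, 3.14, 3.14, 3.14].

### API

Orientations are given as a rotation vector (axis times angle).
In Python, from workcell import env gives the robot as it stands.
- The arm moves only by the tool carry_out, never from a script. Its argument "moves" is a list of rows, each a list of 3 entries, a list of its own where there are three numbers: the shift along the tool's x, y, z scaled (see below), then the turn, a rotation vector about the tool's x, y, z scaled (see below), then the opening, from 0 (shut) to 1 (fully open). A call has 1 to 8 rows; each row shifts and turns the commanded pose from where the row before left it, along the tool's axes as they then stand; what a row does not reach is not made up. The controller multiplies each number of a shift by 30 cm and each number of a turn by pi rad. A row lasts 1/8 s, in which the tool goes at most 62.5 mm and 10.7 degrees, less where a joint would pass 70% of its speed; a pose out of reach is approached as far as the arm can. A call with a number of a shift or a turn outside -1 to 1 is refused whole. A call with a gripper value outside its range is refused whole. The fingers move at their own pace and stop on an object; the grip force is fixed at half the most. Time passes only in rows, so rows that do not move let the fingers close. It gives the time, the measured TCP pose, the force, the opening and the grip force at its end, in the units of the state.
- env.state(): the state, without advancing time (a new reading comes with each control period).
- env.get_image(name): name is "side" or "top" or "wrist"; returns the picture (400x640x3 uint8, red, green, blue); there is no depth.
- env.camera_params(name): a dict with "mtx" (3x3 intrinsics, pixels), "k1" (the pictures are not rectified: a ray, as slopes to the right and down, at radius r is drawn at 1 + k1 r^2 times it, then the intrinsics apply), "camera_from_world" (4x4, takes a point from world to camera coordinates). Camera axes: x right, y down, z forward; pixel columns grow to the right and rows downward; lengths in m; the calibration is good to about 2 mm. A picture is of the moment at which its call begins: read the wrist's pose just before it. camera_params takes no time and is no camera call; for the wrist camera it gives the pose at the moment of the call.
- env.close_job(): hands the job in; it is judged then, once.
The state is a dict: "t": time; "qpos": joint angles; "dq": joint speeds; "joint_efforts": joint torques, N m; "position": TCP position; "ee_rot": TCP orientation; "wrist_force": force on the tool from outside, world axes, zero at the start; "moment": the same for the moment, N m; "finger_gap": finger opening in m; "grip_force": force on a finger pad.
Only numpy, scipy, OpenCV 4.12 (cv2) and the standard library are available. Lean on these libraries where they do the work, as an engineer would, in place of code of your own. Each camera call takes 0.05 s, during which the arm holds its last target. There are 200 camera calls.

### The job

Check of a housing cover: pick up the longer of the two gripped steel straightedges by its grip and, without dropping it, lay it flat on the sloping face of the inspection stand, just uphill of the clamped aluminium cover, with its long side flush against the cover's upper edge and spanning the whole of that edge. Let go and leave it lying there. Do not disturb the short straightedge or knock the loose brass fittings and the steel cup standing about.

Things in the scene. Friction and masses are not known exactly. Their poses are not given: they have to be found in the camera images.
- straightedge: The longer straightedge, to be used: steel bar 200 mm long (y), 24 wide (x), 12 thick, flat on the 3 mm thick bench mat, long sides alike. An upright grey grip stands on its middle: 70 mm along y, 16 mm across x, from 12 to 56 mm above the underside. Origin: centre of the bar's underside; z up. About 0.35 kg.
- short_straightedge: The shorter straightedge: steel bar 130 mm long (y), 24 wide (x), 12 thick, flat on the 3 mm thick bench mat, long sides alike. An upright grey grip stands on its middle: 70 mm along y, 16 mm across x, from 12 to 56 mm above the underside. Origin: centre of the bar's underside; z up. A bystander.
- cover: fixed aluminium cover clamped on the stand's sloping face. Origin: on that face, middle of the foot of the cover's upper edge (the edge to lay against). x points up the slope, y along the edge, z out of the face (25 degrees from vertical). The cover fills x -92 to 0, y -70 to 70, z 0 to 12 mm. Brass fittings on it rise to z 30 at x -86 to -62; clamps to z 24 at x -72 to -48, y +-60 to +-100.
- stand: fixed grey inspection stand, 190 x 220 mm foot, with a dark steel face tilted 25 degrees that rises away from the robot (towards the stand's x) from 18 to 106 mm high. Uphill of the cover the face is bare: x 0 to 109 mm, y -110 to 110 mm, z 0 in the cover's frame. Origin: centre of the foot on the table, z up.
- fitting_a: loose brass hexagon fitting, 30 mm across, 30 mm tall, standing on the mat; origin: centre of its underside. A bystander.
- fitting_b: loose brass hexagon fitting, 30 mm across, 30 mm tall, standing on the mat; origin: centre of its underside. A bystander.
- pot: loose open steel cup 70 mm across, 70 mm tall, standing on the right of the mat; origin: centre of its underside. A bystander.
Not all that is in view belongs to the job. What is shaped like the straightedge but brown is not meant.

How it is judged:
On the way:
1. the straightedge is lifted clear of the mat in the gripper (height (world z) of straightedge above 0.03 m and contact force between the fingers and straightedge above 1 N), for 0.2 s.
At the end, for the whole second after the job is handed in: The straightedge lies at rest and released on the stand's sloping face (flat within 3 mm and 0.05 rad), uphill of the cover, its long side against the cover's upper edge (gap at its middle under 2.5 mm, parallel within 0.03 rad), centred along the edge within 30 mm so that it spans it (x of straightedge in the frame of cover between 0.0095 and 0.0145 m and y of straightedge in the frame of cover between -0.03 and 0.03 m and z of straightedge in the frame of cover between -0.003 and 0.003 m and angle between the y axis of straightedge and the y axis of cover, either way round below 0.03 rad and angle between the z axis of straightedge and the z axis of cover, either way round below 0.05 rad and linear speed of straightedge below 0.01 m/s); the robot touches nothing.
It fails at once if a bystander is moved by more than 15 mm (distance of any of short_straightedge, fitting_a, fitting_b, pot from where it was at the start of the episode above 0.015 m).
It fails at once if the straightedge is dropped (moves faster than 0.5 m/s out of the fingers) (contact force between the fingers and straightedge below 0.2 N and linear speed of straightedge above 0.5 m/s).
It also fails if it takes over 42 s, if anything falls off the work surface, if the arm or the gripper's body presses on something with over 40 N, if the wrist force passes 120 N, or if a joint passes its speed limit or range.

## Working session

There is one attempt and no reset: what is moved stays moved. The work goes in short steps, Python scripts to look and compute and a tool call to move; the robot and the scene stay as the last step left them, time stands still between calls to the robot, and variables do not carry over. Pictures are saved under pics/ and viewed, at most 10 in all, crops included, and the job is handed in when it is done.

Besides the shell and the picture viewer there is one more tool, called after "Request:" as name(argument=value, ...) on one line, values as JSON. carry_out: Moves the arm, as the interface text tells. Its arguments: {"type":"object","properties":{"moves":{"type":"array"}},"required":["moves"]}

```bash
mkdir -p pics; ls; python3 - <<'E'
from workcell import env
import cv2, numpy as np
for n in ("top","side"):
    im=env.get_image(n); cv2.imwrite(f"pics/{n}0.png",im[:,:,::-1])
    p=env.camera_params(n); print(n,np.round(p["mtx"],1).tolist(),p["k1"],np.round(p["camera_from_world"],3).tolist())
print(env.state())
E
```

```text
pics
top [[453.5, 0.0, 319.7], [0.0, 453.5, 197.9], [0.0, 0.0, 1.0]] 0.009800536343635102 [[0.022, -0.999, 0.024, -0.125], [-0.986, -0.026, -0.162, 0.521], [0.163, -0.02, -0.986, 0.962], [0.0, 0.0, 0.0, 1.0]]
side [[461.6, 0.0, 312.5], [0.0, 461.6, 191.4], [0.0, 0.0, 1.0]] 0.003188801955198003 [[0.83, -0.558, -0.009, -0.474], [-0.35, -0.508, -0.787, 0.185], [0.435, 0.656, -0.617, 0.924], [0.0, 0.0, 0.0, 1.0]]
{'t': 0.1, 'qpos': array([ 1.01519061e+00,  2.59265648e-01,  1.53593170e+00,  2.18016788e-05,
        1.34801722e+00, -2.02817513e-01]), 'dq': array([-0.00010725, -0.00207156, -0.00268245, -0.00193984,  0.00064069,
       -0.0003559 ]), 'joint_efforts': array([ 2.88132112e-03, -4.46969283e+01, -2.91247737e+01, -2.41654770e-04,
        6.25974280e-03,  5.11247748e-06]), 'position': array([0.18976738, 0.51573834, 0.23057707]), 'ee_rot': array([-5.51187607e-01, -3.09223137e+00,  2.35388267e-03]), 'wrist_force': array([-0.12274439,  0.11234301, -0.81941431]), 'moment': array([ 0.04182066, -0.01851437, -0.00060044]), 'grip_force': 0.0, 'finger_gap': 0.08541284451129186}
```

View pics/top0.png

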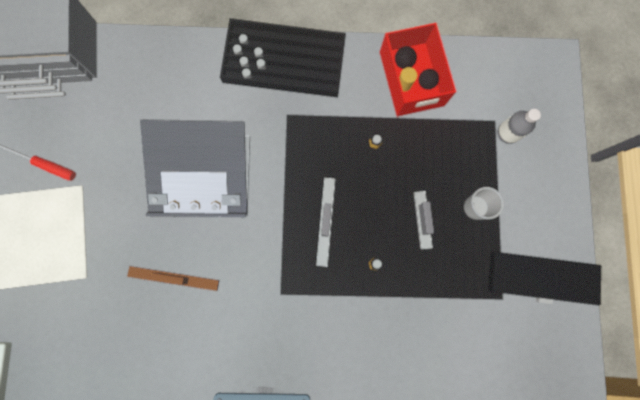

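View pics/side0.png

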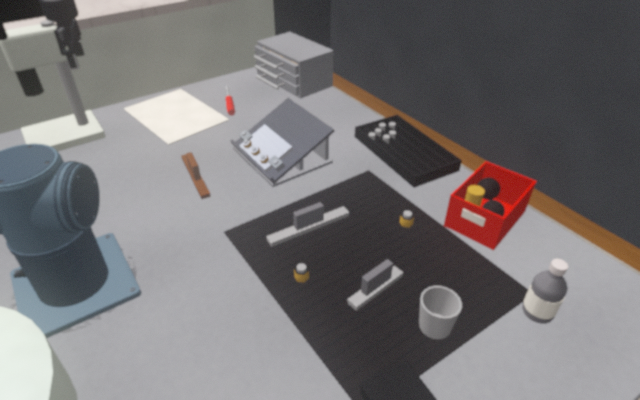

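The candidates in the top view:
- Long steel bar at (326,222), about 88 px long. This is the one I want.
- Short steel bar at (424,220), about 58 px long.
- Brown look-alike at (173,278), which is excluded.

The cover is at (195,190) in the top view, with its upper edge running from about (162,172) to (226,172). In the side view the long bar is at (308,222) and the cover at (270,145).

```bash
cat > h.py <<'E'
from workcell import env
import cv2, numpy as np
from scipy.spatial.transform import Rotation as R
def ray(p,uv):
    uv=np.array(uv,float).reshape(-1,1,2)
    n=cv2.undistortPoints(uv,np.array(p["mtx"]),np.array([p["k1"],0,0,0.])).reshape(-1,2)
    T=np.array(p["camera_from_world"]); d=np.c_[n,np.ones(len(n))]@T[:3,:3]
    return -T[:3,:3].T@T[:3,3], d/np.linalg.norm(d,axis=1)[:,None]
def onz(p,uv,z):
    o,d=ray(p,uv); return o+d*((z-o[2])/d[:,2])[:,None]
def tri(p1,uv1,p2,uv2):
    o1,d1=ray(p1,uv1); o2,d2=ray(p2,uv2); out=[]
    for a,b in zip(d1,d2):
        s=np.linalg.lstsq(np.c_[a,-b],o2-o1,rcond=None)[0]; A,B=o1+s[0]*a,o2+s[1]*b
        out.append(np.r_[(A+B)/2,np.linalg.norm(A-B)])
    return np.array(out)
def blob(im,x0,y0,x1,y1,thr,close=3):
    "largest bright blob in a box: its minimum rectangle, hull points"
    g=cv2.cvtColor(im,cv2.COLOR_RGB2GRAY); m=np.zeros_like(g); m[y0:y1,x0:x1]=(g[y0:y1,x0:x1]>thr)*255
    m=cv2.morphologyEx(m,cv2.MORPH_CLOSE,np.ones((close,close)))
    c=max(cv2.findContours(m,0,cv2.CHAIN_APPROX_NONE)[0],key=cv2.contourArea)
    return c.reshape(-1,2), cv2.minAreaRect(c)
E
python3 - <<'E'
from h import *
np.set_printoptions(precision=4,suppress=True)
P={n:env.camera_params(n) for n in("top","side")}
I={n:cv2.imread(f"pics/{n}0.png")[:,:,::-1].copy() for n in P}
for nm,bt,bs in (("long",(305,170,345,275),(260,195,355,250)),("short",(408,180,440,255),(342,255,410,312))):
    ct,rt=blob(I["top"],*bt,100); cs,rs=blob(I["side"],*bs,100)
    print(nm,rt,rs)
    # extreme ends along the rect axis: midpoints of end rows
    pt=[ct[ct[:,1]<=ct[:,1].min()+1].mean(0),ct[ct[:,1]>=ct[:,1].max()-1].mean(0)]
    ps=[cs[cs[:,0]>=cs[:,0].max()-1].mean(0),cs[cs[:,0]<=cs[:,0].min()+1].mean(0)]
    t=tri(P["top"],pt,P["side"],ps); print(t,np.linalg.norm(t[0,:3]-t[1,:3]))
    b=onz(P["top"],pt,.015); print(b)
ct,rt=blob(I["top"],150,160,240,213,185); print("cover",rt,cv2.boxPoints(rt))
cs,rs=blob(I["side"],235,110,300,175,185); print("cover side",cv2.approxPolyDP(cs,4,True).reshape(-1,2).tolist())
big=np.hstack([cv2.resize(I["top"][110:225,130:260],None,fx=3,fy=3,interpolation=2),cv2.resize(I["side"][95:210,225:350],None,fx=3,fy=3,interpolation=2)])
big2=np.hstack([cv2.resize(I["top"][170:275,290:450],None,fx=2.5,fy=2.5,interpolation=2)])
c=np.zeros((345+263,765,3),np.uint8)[:600]; c[:345,:big.shape[1]]=big[:, :765]; c[345:600,:400]=big2[:255]
cv2.imwrite("pics/crop1.png",c[:,:,::-1])
E
```

```text
long ((325.2541198730469, 221.70492553710938), (12.222325325012207, 89.17770385742188), 5.194429397583008) ((306.9674987792969, 224.19631958007812), (11.317675590515137, 86.70799255371094), 67.78240966796875)
[[ 0.5798 -0.1338  0.0029  0.0024]
 [ 0.374  -0.1198  0.0179  0.0042]] 0.20679437937201947
[[ 0.5762 -0.1327  0.015 ]
 [ 0.376  -0.1207  0.015 ]]
short ((424.0615539550781, 219.49232482910156), (58.296321868896484, 15.3803071975708), 82.87498474121094) ((371.8279113769531, 282.7245178222656), (22.149959564208984, 62.434391021728516), 53.426971435546875)
[[ 0.5539 -0.3464  0.0036  0.0036]
 [ 0.4181 -0.3516  0.0165  0.0062]] 0.1364504416986352
[[ 0.5502 -0.3426  0.015 ]
 [ 0.4209 -0.3536  0.015 ]]
cover ((193.5, 192.0), (40.0, 65.0), 90.0) [[161. 172.]
 [226. 172.]
 [226. 212.]
 [161. 212.]]
cover side [[263, 125], [252, 135], [251, 147], [240, 145], [265, 168], [269, 163], [262, 164], [262, 156], [278, 157], [290, 146]]
```

View pics/crop1.png

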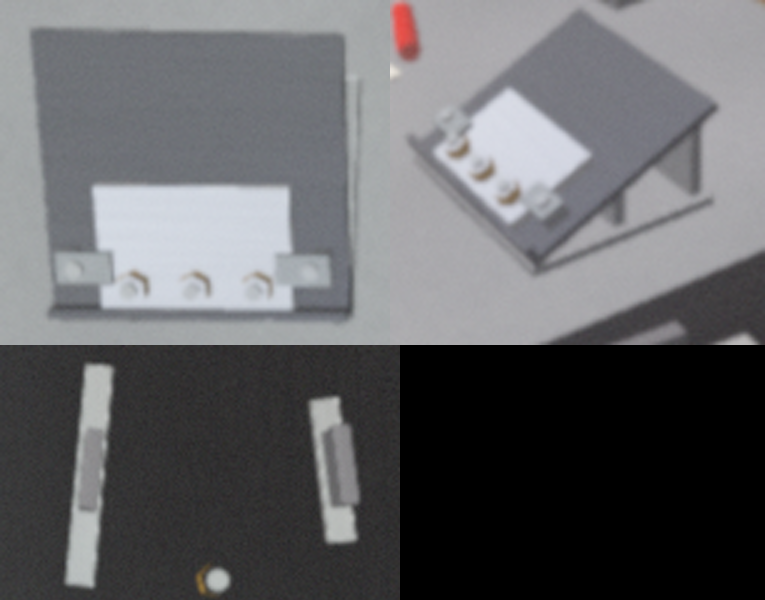

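The crop confirms the choice. The long bar, at crop (90,475), is 200 mm between end points measured in both views; the short bar, at (335,470), is about 130 mm. The cover's upper edge is sharp, at crop (93–290,186), on the bare dark face.

```bash
cat >> h.py <<'E'
def go(tgt_p,tgt_R,p=None,R0=None):
    "numbers for moves: total turn (tool axes, scaled), then total shift in the turned tool axes (scaled)"
    s=env.state(); p=s["position"] if p is None else p; R0=R.from_rotvec(s["ee_rot"]) if R0 is None else R0
    tu=(R0.inv()*tgt_R).as_rotvec()/np.pi; sh=tgt_R.inv().apply(np.array(tgt_p)-p)/.3
    print("turn",np.round(tu,4),"rows",np.ceil(np.linalg.norm(tu)*180/10.7),"shift",np.round(sh,4),"rows",np.ceil(np.linalg.norm(sh)*.3/.0625)); return tu,sh
def tool(yaxis,z):
    z=np.array(z,float)/np.linalg.norm(z); y=np.array(yaxis,float); y-=z*(y@z); y/=np.linalg.norm(y)
    return R.from_matrix(np.c_[np.cross(y,z),y,z])
E
python3 - <<'E'
from h import *
np.set_printoptions(precision=4,suppress=True)
s=env.state(); Rt=R.from_rotvec(s["ee_rot"]); print(Rt.as_matrix())
w=env.camera_params("wrist"); T=np.array(w["camera_from_world"]); print(w["mtx"],w["k1"])
print("cam in tool", Rt.inv().apply(-T[:3,:3].T@T[:3,3]-s["position"]), (Rt.inv().as_matrix()@T[:3,:3].T))
P={n:env.camera_params(n) for n in("top","side")}
t=tri(P["top"],[[161.3,172],[226.7,172]],P["side"],[[262.5,124.5],[290.5,146]]);print(t,np.linalg.norm(t[0,:3]-t[1,:3]))
for sg in(1,-1): go([.476,-.127,.231],tool([0.06*sg,.998*sg,0],[0,0,-1]))
E
```

```text
[[-0.9384  0.3455 -0.0009]
 [ 0.3455  0.9384 -0.0014]
 [ 0.0003 -0.0016 -1.    ]]
[[344.8687   0.     322.5155]
 [  0.     344.8687 203.0653]
 [  0.       0.       1.    ]] -0.04394078632926765
cam in tool [ 0.0788  0.0004 -0.1422] [[-0.0015 -0.9507 -0.31  ]
 [ 1.     -0.0017  0.0005]
 [-0.001  -0.31    0.9507]]
[[0.5654 0.2338 0.0684 0.0053]
 [0.5691 0.0927 0.0706 0.0047]] 0.14118761639546742
turn [-0.0005 -0.0002 -0.0932] rows 2.0 shift [-1.081  -2.0813 -0.0014] rows 12.0
turn [-0.0003  0.0007  0.9068] rows 16.0 shift [ 1.081   2.0813 -0.0014] rows 12.0
```

Request:
carry_out(moves=[[[0,0,0],[0,0,-0.04],1],[[0,0,0],[0,0,-0.04],1],[[0,0,0],[0,0,-0.04],1],[[-0.126,-0.134,-0.011],[0,0,0],1],[[-0.126,-0.134,-0.011],[0,0,0],1],[[-0.126,-0.134,-0.011],[0,0,0],1],[[-0.126,-0.134,-0.011],[0,0,0],1],[[-0.126,-0.134,-0.011],[0,0,0],1]])

```text
t: 1.1
position: [0.3846, 0.3183, 0.2476]
ee_rot: [0.038, -3.141, 0.0]
wrist_force: [0.0, 0.1, -0.0]
finger_gap: 0.0854
grip_force: 0.0
```

Request:
carry_out(moves=[[[-0.126,-0.134,-0.011],[0,0,0],1],[[-0.126,-0.134,-0.011],[0,0,0],1],[[-0.126,-0.134,-0.011],[0,0,0],1],[[-0.126,-0.134,-0.011],[0,0,0],1],[[0,0,0],[0,0,0],1],[[0,0,0],[0,0,0],1]])

```text
t: 1.85
position: [0.5382, 0.1627, 0.2603]
ee_rot: [0.037, -3.14, -0.001]
wrist_force: [-0.1, 0.7, -0.3]
finger_gap: 0.0852
grip_force: 0.0
```

```bash
python3 - <<'E'
from h import *
import pickle
s=env.state(); print(s["t"],s["position"],s["ee_rot"],np.abs(s["dq"]).max())
w=env.camera_params("wrist"); im=env.get_image("wrist"); pickle.dump((w,im),open("w1.pkl","wb")); cv2.imwrite("pics/w1.png",im[:,:,::-1])
E
```

```text
1.85 [0.53824655 0.16271769 0.2603344 ] [ 3.66699734e-02 -3.13950957e+00 -5.77142657e-04] 0.02815895520784954
```

View pics/w1.png

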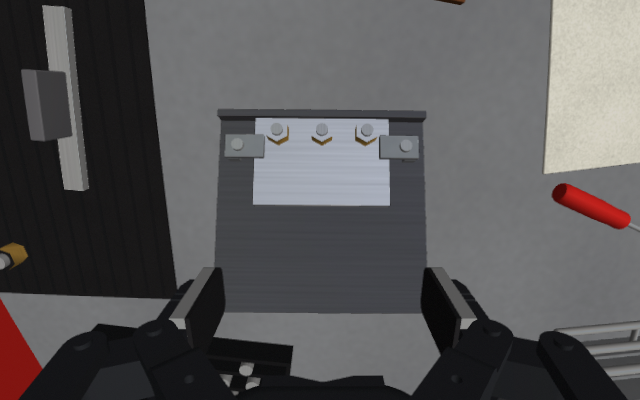

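The wrist view shows the cover's upper edge from about (253,205) to (390,206), with bare face below it in the image. The long bar is at upper left, around (65,100). I'll take a second view 90 mm further back to get height.

Request:
carry_out(moves=[[[0.15,0,0],[0,0,0],1],[[0.15,0,0],[0,0,0],1],[[0,0,0],[0,0,0],1],[[0,0,0],[0,0,0],1]])

```text
t: 2.4
position: [0.4489, 0.1614, 0.2616]
ee_rot: [-0.041, 3.139, 0.0]
wrist_force: [0.4, 0.9, 0.5]
finger_gap: 0.0857
grip_force: 0.0
```

```bash
cat > cover.py <<'E'
from h import *
import pickle
np.set_printoptions(precision=4,suppress=True)
def edge(im,guess):
    "cover upper edge corners: line fits to the upper edge and two side edges of bright blob"
    g=cv2.GaussianBlur(cv2.cvtColor(im,cv2.COLOR_RGB2GRAY),(3,3),0).astype(float)
    c,r=blob(im,*guess,140,1)
    x0,x1,y1=c[:,0].min(),c[:,0].max(),c[:,1].max()
    def sub(prof): k=np.argmax(np.abs(np.gradient(prof))); d=np.abs(np.gradient(prof))[max(k-2,0):k+3]; return max(k-2,0)+(d*np.arange(len(d))).sum()/d.sum()
    cols=np.arange(x0+8,x1-8); L=np.array([[u,y1-7+sub(g[y1-7:y1+9,u])] for u in cols])
    rows=np.arange(y1-32,y1-6); A=np.array([[x0-7+sub(g[v,x0-7:x0+8]),v] for v in rows]); B=np.array([[x1-7+sub(g[v,x1-7:x1+8]),v] for v in rows])
    l=np.polyfit(L[:,0],L[:,1],1); out=[]
    for S in(A,B):
        s=np.polyfit(S[:,1],S[:,0],1); v=(l[0]*s[1]+l[1])/(1-l[0]*s[0]); out.append([s[0]*v+s[1],v])
    return out
E
python3 - <<'E'
from cover import *
s=env.state(); w=env.camera_params("wrist"); im=env.get_image("wrist"); pickle.dump((w,im),open("w2.pkl","wb")); cv2.imwrite("pics/w2.png",im[:,:,::-1])
print(s["t"],s["position"])
w1,im1=pickle.load(open("w1.pkl","rb"))
g=cv2.cvtColor(im,cv2.COLOR_RGB2GRAY); print("bright cover", cv2.boundingRect(((g>150)[:,200:450]*255).astype(np.uint8)))
e1=edge(im1,(240,150,402,230)); print(e1)
y=np.array([r for r in range(150,398) if (g[r,260:380]>140).mean()>.8]); print("rows",y.min(),y.max())
e2=edge(im,(235,int(y.max())-50,407,int(y.max())+15)); print(e2)
t=tri(w1,e1,w,e2); print(t, np.linalg.norm(t[0,:3]-t[1,:3]))
for n in("top",): 
    p=env.camera_params(n); print("top check",tri(w1,[e1[1],e1[0]],p,[[161.3,172],[226.7,172]]))
E
```

```text
2.4 [0.4489 0.1614 0.2616]
bright cover (58, 199, 126, 82)
[[np.float64(252.1745949287296), np.float64(204.1960246893293)], [np.float64(389.5885208096655), np.float64(205.53309004648352)]]
rows 200 279
[[np.float64(256.58966132426866), np.float64(279.91165630629126)], [np.float64(383.6126132076968), np.float64(281.288410200635)]]
[[0.5704 0.0922 0.0702 0.0003]
 [0.5688 0.2322 0.0701 0.0001]] 0.14002121278911886
top check [[0.5665 0.2306 0.076  0.001 ]
 [0.5714 0.092  0.0681 0.0007]]
```

View pics/w2.png

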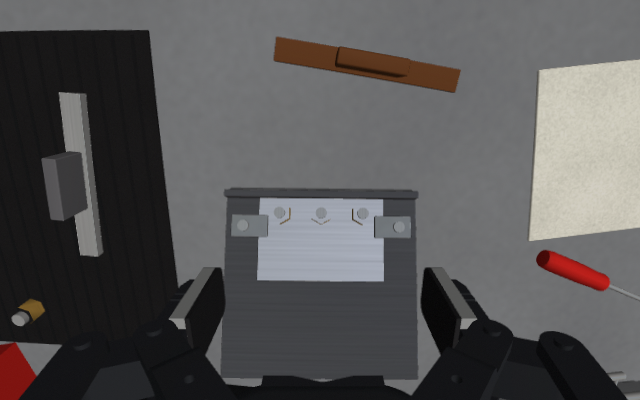

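The second view gives the same edge, running from (257,280) to (384,281). Triangulated, it is 140.0 mm long with its top at z = 70.1 mm, which agrees with the text. The bar is at (82,175) with its grip at (66,186). Next I'll measure the bar from the same two views.

```bash
python3 - <<'E'
from cover import *
w1,im1=pickle.load(open("w1.pkl","rb")); w2,im2=pickle.load(open("w2.pkl","rb"))
g=cv2.cvtColor(im2,cv2.COLOR_RGB2GRAY); print("bar",g[110,75],"end side",g[252,95],"grip",g[190,60],g[190,80],"mat",g[110,50])
P=[]
for im,b in((im1,(35,2,100,200)),(im2,(50,85,112,265))):
    c,r=blob(im,*b,125,1); print(r, cv2.boxPoints(r).tolist()); P.append(cv2.approxPolyDP(cv2.convexHull(c),3,True).reshape(-1,2).tolist()); print(P[-1])
w=w2; c,r=blob(im2,50,85,112,265,125,1); q=onz(w2,c,.015)[:,:2].astype(np.float32); print("bar on plane z=.015",cv2.minAreaRect(q))
print(env.state()["qpos"])
E
```

```text
bar 133 end side 134 grip 62 56 mat 22
((62.28807830810547, 98.02236938476562), (187.0780029296875, 21.359519958496094), 83.97246551513672) [[41.84516906738281, 6.121940612792969], [63.086605072021484, 3.8790512084960938], [82.73098754882812, 189.92279052734375], [61.48955154418945, 192.16567993164062]]
[[43, 6], [63, 7], [82, 190], [64, 188]]
((78.0298080444336, 173.49661254882812), (166.25694274902344, 19.897754669189453), 83.49105072021484) [[58.72174835205078, 92.03176879882812], [78.49124908447266, 89.77618408203125], [97.3378677368164, 254.96145629882812], [77.56836700439453, 257.217041015625]]
[[59, 92], [79, 95], [97, 255], [83, 254], [79, 249]]
bar on plane z=.015 ((0.47513604164123535, -0.12663815915584564), (0.023524878546595573, 0.19803620874881744), 85.9900131225586)
[ 0.1102  0.1055  1.6502  0.0001  1.3843 -1.4861]
```

Request:
carry_out(moves=[[[0,0,0],[0,0,0.0306],1],[[-0.0257,-0.159,0.033],[0,0,0],1],[[-0.0257,-0.159,0.033],[0,0,0],1],[[-0.0257,-0.159,0.033],[0,0,0],1],[[-0.0257,-0.159,0.033],[0,0,0],1],[[-0.0257,-0.159,0.033],[0,0,0],1],[[-0.0257,-0.159,0.033],[0,0,0],1],[[0,0,0],[0,0,0],1]])

```text
t: 3.45
position: [0.4752, -0.1316, 0.2004]
ee_rot: [-0.12, -3.138, 0.0]
wrist_force: [1.0, 1.2, 0.7]
finger_gap: 0.0853
grip_force: 0.0
```

```bash
python3 - <<'E'
from cover import *
s=env.state(); w=env.camera_params("wrist"); im=env.get_image("wrist"); pickle.dump((w,im),open("w3.pkl","wb")); cv2.imwrite("pics/w3.png",im[:,:,::-1])
print(s["t"],s["position"],np.abs(s["dq"]).max())
E
```

```text
3.45 [ 0.4752 -0.1316  0.2004] 0.057595483685108084
```

View pics/w3.png

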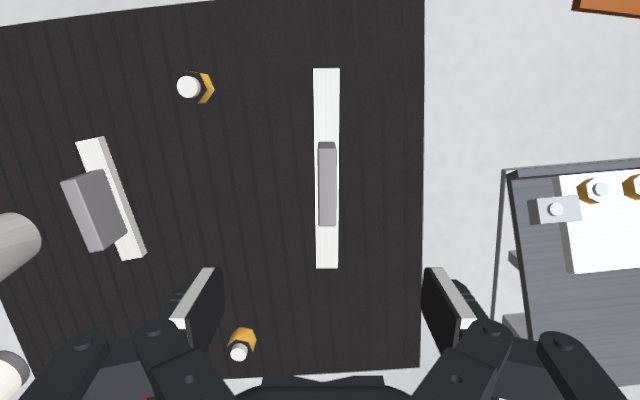

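The bar is clear between the fingers, with its ends at (326,68) and (327,268) and the grip top from (327,143) to (327,226). The fittings at (205,88) and (240,340) are well away from the finger paths.

```bash
python3 - <<'E'
from cover import *
w2,im2=pickle.load(open("w2.pkl","rb")); w3,im3=pickle.load(open("w3.pkl","rb"))
g=cv2.cvtColor(im3,cv2.COLOR_RGB2GRAY); print("bar",g[100,326],"grip",g[190,327],"mat",g[100,290])
c,r=blob(im3,300,55,355,280,190,1); print(r)
for z in(.012,.015): print(z,cv2.minAreaRect(onz(w3,c,z)[:,:2].astype(np.float32)))
def corners(c): h=c.astype(float); return [h[np.argmin(h@d)] for d in([1,1],[-1,1],[-1,-1],[1,-1])]
c2,_=blob(im2,50,85,112,265,125,1)
a=[c2[np.argmin(c2[:,1])],c2[np.argmax(c2[:,1]-.0*c2[:,0])]]
print("w3",corners(c)); 
t=tri(w2,[[59,92],[97,255]],w3,[corners(c)[0],corners(c)[2]]);print(t,np.linalg.norm(t[0,:3]-t[1,:3]))
m=np.zeros(g.shape,np.uint8); m[135:235,305:350]=((g[135:235,305:350]>110)&(g[135:235,305:350]<190))*255; m=cv2.morphologyEx(m,cv2.MORPH_OPEN,np.ones((3,3)))
k=max(cv2.findContours(m,0,1)[0],key=cv2.contourArea); print("grip",cv2.minAreaRect(k)); print(cv2.minAreaRect(onz(w3,k.reshape(-1,2),.059)[:,:2].astype(np.float32)))
go([.4752,-.127,.1],tool([.07,.9976,0],[0,0,-1]))
E
```

```text
bar 238 grip 171 mat 53
((326.0, 167.5), (199.0, 26.0), 90.0)
0.012 ((0.47665315866470337, -0.12757979333400726), (0.02379092201590538, 0.20028245449066162), 85.9544677734375)
0.015 ((0.4759293794631958, -0.1275607794523239), (0.023575156927108765, 0.1984659880399704), 85.9544677734375)
w3 [array([313.,  68.]), array([339.,  69.]), array([337., 267.]), array([316., 267.])]
[[ 0.3758 -0.1321  0.0133  0.0004]
 [ 0.5755 -0.1236  0.0139  0.0014]] 0.19989182798828983
grip ((326.5, 183.5), (83.0, 19.0), 90.0)
((0.47305989265441895, -0.12758463621139526), (0.015871630981564522, 0.07310889661312103), 86.17174530029297)
turn [ 0.0003 -0.0004 -0.0016] rows 1.0 shift [-0.0001  0.0093  0.336 ] rows 2.0
```

Request:
carry_out(moves=[[[0,0.0135,0.12],[0,0,0],1],[[0,0,0.15],[0,0,0],1],[[0,0,0.15],[0,0,0],1],[[0,0,0.1],[0,0,0],1],[[0,0,0.055],[0,0,0],1],[[0,0,0],[0,0,0],1],[[0,0,0],[0,0,0],1]])

```text
t: 4.38
position: [0.4757, -0.1238, 0.0299]
ee_rot: [0.111, 3.138, -0.001]
wrist_force: [0.3, -0.6, -0.2]
finger_gap: 0.0854
grip_force: 0.0
```

Request:
carry_out(moves=[[[0,0,0],[0,0,0],0],[[0,0,0],[0,0,0],0],[[0,0,0],[0,0,0],0],[[0,0,0],[0,0,0],0],[[0,0,0],[0,0,0],0],[[0,0,0],[0,0,0],0],[[0,0,0],[0,0,0],0],[[0,0,0],[0,0,0],0]])

```text
t: 5.38
position: [0.475, -0.1246, 0.0294]
ee_rot: [0.113, 3.139, -0.001]
wrist_force: [-0.8, -2.6, 5.2]
finger_gap: 0.0148
grip_force: 60.6
```

Request:
carry_out(moves=[[[0,0,-0.02],[0,0,0],0],[[0,0,-0.06],[0,0,0],0],[[0,0,-0.1],[0,0,0],0],[[0,0,-0.12],[0,0,0],0],[[0,0,-0.12],[0,0,0],0],[[0,0,-0.1],[0,0,0],0],[[0,0,-0.05],[0,0,0],0],[[0,0,0],[0,0,0],0]])

```text
t: 6.38
position: [0.4748, -0.124, 0.2003]
ee_rot: [0.113, 3.139, 0.0]
wrist_force: [-0.8, 0.2, -3.1]
finger_gap: 0.0152
grip_force: 59.7
```

```bash
cat > goal.py <<'E'
from cover import *
t=np.array([[.5704,.0922,.0702],[.5688,.2322,.0701]]); yc=t[1]-t[0]; yc[2]=0; yc/=np.linalg.norm(yc)
c,s_=np.cos(np.radians(25)),np.sin(np.radians(25)); h=np.cross(yc,[0,0,1]); xc=h*c+np.array([0,0,s_]); zc=np.cross(xc,yc)
O=t.mean(0)-.012*zc; RG=tool(xc,-zc); D=.0264
def tcp(x,z,y=0): return O+xc*x+yc*y+zc*(z+D)
def inc(): 
    s=env.state(); q=s["position"]-zc*D-O; return np.array([q@xc,q@yc,q@zc])
E
python3 - <<'E'
from goal import *
s=env.state(); print(s["t"],s["position"],s["grip_force"],s["finger_gap"],s["qpos"]); print(O,xc)
R0=R.from_rotvec(s["ee_rot"]); Rf=tool(h,[0,0,-1])
go(s["position"],Rf); go(tcp(.03,.06),RG,s["position"],Rf)
im=env.get_image("wrist"); cv2.imwrite("pics/w4.png",im[:,:,::-1])
E
```

```text
6.375 [ 0.4748 -0.124   0.2003] 59.665242433547974 0.015185453271352387 [-0.4834  0.1762  1.7204  0.0003  1.2445 -1.9825]
[0.5747 0.1623 0.0593] [0.9062 0.0104 0.4226]
turn [0.0001 0.0001 0.4735] rows 8.0 shift [0. 0. 0.] rows 0.0
turn [-0.1389 -0.      0.    ] rows 3.0 shift [0.9504 0.2129 0.2832] rows 5.0
```

View pics/w4.png

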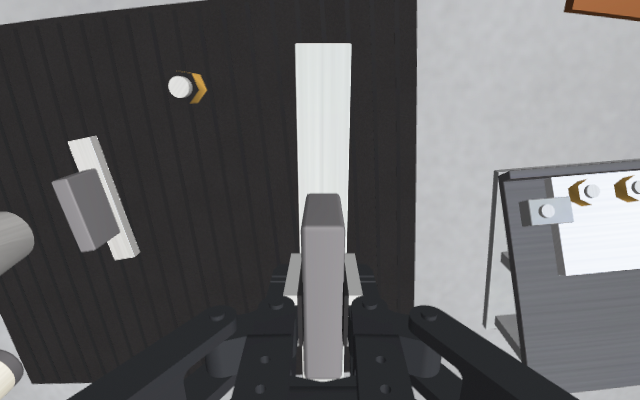

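The held bar shows squarely in the pads, with its near end at (296–350,43) and no visible yaw. Next I'll turn, tilt and move to hover.

Request:
carry_out(moves=[[[0,0,0],[0,0,0.043],0],[[0,0,0],[0,0,0.043],0],[[0,0,0],[0,0,0.043],0],[[0,0,0],[0,0,0.043],0],[[0,0,0],[0,0,0.043],0],[[0,0,0],[0,0,0.043],0],[[0,0,0],[0,0,0.043],0],[[0,0,0],[0,0,0.043],0]])

```text
t: 7.42
position: [0.4737, -0.1236, 0.198]
ee_rot: [-1.716, -2.627, 0.0]
wrist_force: [-0.4, 0.1, -3.1]
finger_gap: 0.015
grip_force: 59.5
```

Request:
carry_out(moves=[[[0,0,0],[0,0,0.043],0],[[0,0,0],[0,0,0.043],0],[[0,0,0],[0,0,0.043],0],[[0,0,0],[-0.0463,0,0],0],[[0,0,0],[-0.0463,0,0],0],[[0,0,0],[-0.0463,0,0],0],[[0,0,0],[0,0,0],0]])

```text
t: 8.3
position: [0.4708, -0.1224, 0.1966]
ee_rot: [1.978, 1.996, 0.441]
wrist_force: [-0.8, -0.5, -3.5]
finger_gap: 0.0151
grip_force: 60.5
```

Request:
carry_out(moves=[[[0.119,0.0266,0.0354],[0,0,0],0],[[0.119,0.0266,0.0354],[0,0,0],0],[[0.119,0.0266,0.0354],[0,0,0],0],[[0.119,0.0266,0.0354],[0,0,0],0],[[0.119,0.0266,0.0354],[0,0,0],0],[[0.119,0.0266,0.0354],[0,0,0],0],[[0.119,0.0266,0.0354],[0,0,0],0],[[0.119,0.0266,0.0354],[0,0,0],0]])

```text
t: 9.3
position: [0.5659, 0.1645, 0.1491]
ee_rot: [1.969, 1.995, 0.439]
wrist_force: [0.7, -0.1, -3.5]
finger_gap: 0.0153
grip_force: 60.4
```

Request:
carry_out(moves=[[[0,0,0],[0,0,0],0],[[0,0,0],[0,0,0],0],[[0,0,0],[0,0,0],0]])

```text
t: 9.68
position: [0.5649, 0.1619, 0.1498]
ee_rot: [1.97, 1.993, 0.44]
wrist_force: [-0.1, -0.3, -3.5]
finger_gap: 0.0151
grip_force: 60.4
```

```bash
python3 - <<'E'
from goal import *
s=env.state(); print(s["t"],s["position"],s["grip_force"],s["qpos"],s["wrist_force"]); print("bar in cover (nominal)",inc())
go(tcp(.016,.006),RG)
w=env.camera_params("wrist"); im=env.get_image("wrist"); cv2.imwrite("pics/w5.png",im[:,:,::-1]); pickle.dump((w,im,s["position"],s["ee_rot"]),open("w5.pkl","wb"))
E
```

```text
9.675 [0.5649 0.1619 0.1498] 60.4328191280365 [ 0.1168  0.1901  1.9353 -0.0809  0.5844  0.1626] [-0.1467 -0.3382 -3.516 ]
bar in cover (nominal) [ 0.0294 -0.0002  0.0598]
turn [-0.0003  0.0001  0.0002] rows 1.0 shift [ 0.0007 -0.0446  0.1794] rows 1.0
```

View pics/w5.png

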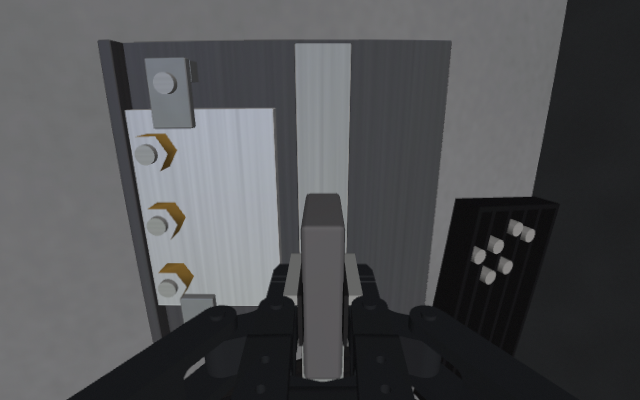

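The bar hovers uphill of the cover. The cover's edge runs (274,108)–(281,300), and the bar's near-end corners are at (296,43) and (350,43). I'll measure the bar's yaw and offset relative to the edge from this view.

```bash
python3 - <<'E'
from goal import *
w,im,p,r=pickle.load(open("w5.pkl","rb"))
g=cv2.GaussianBlur(cv2.cvtColor(im,cv2.COLOR_RGB2GRAY),(3,3),0).astype(float)
def line(c0,c1,v0,v1,z):
    pts=[]
    for v in range(v0,v1):
        d=np.abs(np.gradient(g[v,c0:c1])); k=np.argmax(d[1:-1])+1; a=np.arange(max(k-2,0),min(k+3,len(d))); pts.append([c0+(d[a]*a).sum()/d[a].sum(),v])
    o,dd=ray(w,pts); s=(z-(o-O)@zc)/(dd@zc); q=o+dd*s[:,None]-O; x,y=q@xc,q@yc
    f=np.polyfit(y,x,1,w=None); print("slope",f[0],"x at y=0",f[1],"rms",np.std(x-np.polyval(f,y)),"y",y.min(),y.max())
line(262,290,120,255,.012)                       # cover edge
zb=.0598+.012
line(285,304,50,185,zb); line(338,362,50,185,zb)  # bar sides
# near end
o,dd=ray(w,[[323,43]]); s=(zb-(o-O)@zc)/(dd@zc); print("end y",(o+dd*s[:,None]-O)@yc)
E
```

```text
slope -0.0015921085905246685 x at y=0 -0.0002948334089943799 rms 8.702886735866805e-05 y -0.028097472145011924 0.06264891780896967
slope 0.0006913577380729715 x at y=0 0.018193464885954504 rms 4.9027102579424186e-05 y 0.03797873826262561 0.0961644299684753
slope 0.0022274932806226923 x at y=0 0.04162054797932898 rms 5.538833168550607e-05 y 0.03795623055394016 0.09613129202282032
end y [0.0989]
```

Parallel within 3 mrad, and the offset agrees within 0.8 mm. I'll lower now, staying slightly uphill.

Request:
carry_out(moves=[[[0,-0.022,0.06],[0,0,0],0],[[0,-0.022,0.06],[0,0,0],0],[[0,0,0.04],[0,0,0],0],[[0,0,0.019],[0,0,0],0],[[0,0,0],[0,0,0],0],[[0,0,0],[0,0,0],0]])

```text
t: 10.48
position: [0.576, 0.1627, 0.0965]
ee_rot: [1.968, 1.993, 0.443]
wrist_force: [-0.4, 0.1, -3.6]
finger_gap: 0.0152
grip_force: 60.4
```

Request:
carry_out(moves=[[[0,0,0.007],[0,0,0],0],[[0,0,0.006],[0,0,0],0],[[0,0,0],[0,0,0],0],[[0,0,0],[0,0,0],0]])

```text
t: 10.98
position: [0.5772, 0.1627, 0.0923]
ee_rot: [1.968, 1.994, 0.442]
wrist_force: [0.6, 0.1, -4.3]
finger_gap: 0.0154
grip_force: 60.4
```

```bash
python3 -c "
from goal import *
s=env.state(); print(inc(), 'F cover', [round(float(s['wrist_force']@a),1) for a in (xc,yc,zc)], s['t'])"
```

```text
[0.0163 0.0004 0.0025] F cover [-1.3, 0.1, -4.1] 10.975
```

Request:
carry_out(moves=[[[0,0,0.004],[0,0,0],0],[[0,0,0.003],[0,0,0],0],[[0,0,0],[0,0,0],0]])

```text
t: 11.35
position: [0.5778, 0.1627, 0.0914]
ee_rot: [1.968, 1.994, 0.442]
wrist_force: [-7.8, -1.0, 7.3]
finger_gap: 0.015
grip_force: 62.6
```

Request:
carry_out(moves=[[[0,0,0.003],[0,0,0],0],[[0,0,0],[0,0,0],0]])

```text
t: 11.6
position: [0.5778, 0.1627, 0.0914]
ee_rot: [1.967, 1.994, 0.443]
wrist_force: [-15.4, -2.9, 17.5]
finger_gap: 0.0149
grip_force: 64.2
```

```bash
python3 -c "
from goal import *
s=env.state(); print(inc(), 'F cover', [round(float(s['wrist_force']@a),1) for a in (xc,yc,zc)], s['moment'],s['t'])"
```

```text
[0.0164 0.0004 0.0014] F cover [-6.6, -2.7, 22.4] [-0.3394  1.3612 -0.1641] 11.6
```

The bar is resting on the face. I'll ease off the pressure a little and slide downhill until the cover stops it.

Request:
carry_out(moves=[[[0,0,-0.003],[0,0,0],0],[[0,-0.005,0],[0,0,0],0],[[0,-0.005,0],[0,0,0],0],[[0,0,0],[0,0,0],0]])

```text
t: 12.1
position: [0.5776, 0.1628, 0.0914]
ee_rot: [1.965, 1.991, 0.447]
wrist_force: [-2.6, -0.5, 6.8]
finger_gap: 0.0152
grip_force: 61.9
```

```bash
python3 -c "
from goal import *
s=env.state(); print(inc(), 'F cover', [round(float(s['wrist_force']@a),1) for a in (xc,yc,zc)], s['moment'],s['t'])"
```

```text
[0.0162 0.0005 0.0015] F cover [0.4, -0.5, 7.2] [-0.2133  0.108  -0.1154] 12.1
```

Request:
carry_out(moves=[[[0,-0.004,0],[0,0,0],0],[[0,-0.002,0],[0,0,0],0],[[0,0,0],[0,0,0],0]])

```text
t: 12.48
position: [0.5771, 0.1628, 0.0912]
ee_rot: [1.964, 1.989, 0.45]
wrist_force: [0.3, -1.0, 5.6]
finger_gap: 0.0151
grip_force: 61.6
```

```bash
python3 -c "
from goal import *
s=env.state(); print(inc(), 'F cover', [round(float(s['wrist_force']@a),1) for a in (xc,yc,zc)], s['moment'],s['t'])"
```

```text
[0.0157 0.0005 0.0015] F cover [2.7, -1.0, 4.9] [-0.2152 -0.3881 -0.1113] 12.475
```

Request:
carry_out(moves=[[[0,0,-0.004],[0,0,0],0],[[0,0,0],[0,0,0],0],[[0,0,0],[0,0,0],0]])

```text
t: 12.85
position: [0.5732, 0.1626, 0.0893]
ee_rot: [1.968, 1.994, 0.442]
wrist_force: [0.3, 0.6, -1.7]
finger_gap: 0.0147
grip_force: 60.8
```

```bash
python3 -c "
from goal import *
s=env.state(); print(inc(), 'F cover', [round(float(s['wrist_force']@a),1) for a in (xc,yc,zc)], s['moment'],s['t']); go(tcp(.012,.001),RG)"
```

```text
[0.0114 0.0004 0.0014] F cover [-0.4, 0.6, -1.6] [-0.0727  0.2034  0.0447] 12.85
turn [-0.0001 -0.0002  0.0005] rows 1.0 shift [-0.0013  0.0021  0.0015] rows 1.0
```

Request:
carry_out(moves=[[[0,-0.003,0],[0,0,0],0],[[0,0,0],[0,0,0],0],[[0,0,0],[0,0,0],0]])

```text
t: 13.22
position: [0.5731, 0.1627, 0.0894]
ee_rot: [1.968, 1.993, 0.443]
wrist_force: [4.8, 0.2, -3.2]
finger_gap: 0.0148
grip_force: 60.0
```

```bash
python3 -c "
from goal import *
s=env.state(); print(inc(), 'F cover', [round(float(s['wrist_force']@a),1) for a in (xc,yc,zc)], s['moment'],s['t'])
cv2.imwrite('pics/w6.png',env.get_image('wrist')[:,:,::-1])"
```

```text
[0.0113 0.0004 0.0015] F cover [3.0, 0.2, -4.9] [-0.0753 -0.4418 -0.0032] 13.225
```

View pics/w6.png

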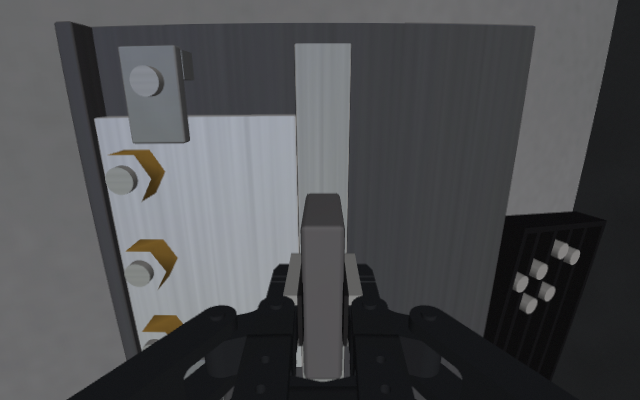

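The bar sits flush along the cover's edge at about (296,116–255). The downhill force rose to 3 N with no further motion, so it's in contact. I'll press down lightly and release.

Request:
carry_out(moves=[[[0,0,0.003],[0,0,0],0],[[0,0,0],[0,0,0],0],[[0,0,0],[0,0,0],0.1],[[0,0,0],[0,0,0],0.2],[[0,0,0],[0,0,0],0.35],[[0,0,0],[0,0,0],0.5],[[0,0,0],[0,0,0],0.5],[[0,0,0],[0,0,0],0.5]])

```text
t: 14.28
position: [0.5727, 0.1626, 0.0881]
ee_rot: [1.968, 1.994, 0.442]
wrist_force: [0.7, 0.4, -0.6]
finger_gap: 0.0427
grip_force: 0.0
```

Request:
carry_out(moves=[[[0,0,-0.03],[0,0,0],0.5],[[0,0,-0.06],[0,0,0],0.5],[[0,0,-0.1],[0,0,0],0.5],[[0,0,-0.1],[0,0,0],0.5],[[0,0,-0.1],[0,0,0],0.5],[[0,0,0],[0,0,0],0.5],[[0,0,0],[0,0,0],0.5]])

```text
t: 15.15
position: [0.5231, 0.162, 0.1941]
ee_rot: [1.968, 1.994, 0.442]
wrist_force: [1.1, -0.2, 0.6]
finger_gap: 0.0427
grip_force: 0.0
```

```bash
python3 - <<'E'
from goal import *
w=env.camera_params("wrist"); s=env.state(); im=env.get_image("wrist"); print(s["t"],s["position"],s["grip_force"])
cv2.imwrite("pics/w7.png",im[:,:,::-1])
g=cv2.cvtColor(im,cv2.COLOR_RGB2GRAY)
E
```

```text
15.15 [0.5231 0.162  0.1941] 0.0
```

View pics/w7.png

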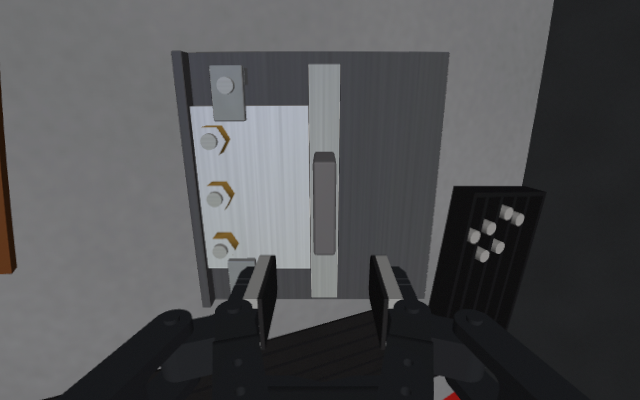

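The bar lies along the cover's edge. Its side runs (309,64)–(311,297) against the edge at (309,106)–(310,268), spanning it with overhang at both ends, and the gripper is clear. I'll hand in.

```bash
python3 -c "
from workcell import env
print(env.close_job())"
```

```text
the job is handed in; nothing more can be done
None
```

The long straightedge lies released and flush along the cover's upper edge, spanning it, and nothing else was touched; the job was handed in at about 15 s and no verdict came back.

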